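# Set the gas-flush manifold at the cracker packing table

## Task

Get the gas manifold ready for packing: first, before either valve handle moves, set the small carton that blocks the long lever upright on the table well clear of the lever's swing, and push the grey cap on the spare outlet fully home. Then turn the long lever and the T-handle, in either order, until each lies in line over the dark setting tongue beneath it. A push is enough to turn them; leave all the other loose things on the table and on the manifold's foot plate where they are.

Things in the scene. Friction and masses are not known exactly. Their poses are not given: they have to be found in the camera images.
- manifold: fixed bench gas manifold: grey foot plate 120 x 430 x 8 mm (length along its own y) under an aluminium bar 45 x 410 mm, top at z = 48 mm; origin on the table under its centre. Three stations stand on the bar about 145 mm apart, in an order that varies: long lever, T-handle, capped outlet. The handles' tops are at z = 100 mm
- gauge_top (a point): top of the pressure gauge standing behind the manifold's bar, z = 174 mm; gauge 52 mm dia, 26 mm thick, upright; fixed
- filter_top (a point): centre of the top of the filter bowl behind the manifold's bar, z = 90 mm; 46 mm dia; fixed
- carton: small closed cardboard carton, 50 x 50 x 130 mm, about 0.2 kg, standing loose on the table in front of the long lever, where it blocks the lever's swing; origin under its centre, its own z up
- lever_pivot (a point): on the turning axis (vertical) of the long lever, at the height of its flat top, z = 100 mm; its own -x points along the lever to its tip. The lever is a flat steel bar 14 mm wide and 12 mm thick (z 88 to 100 mm)
- lever_tip (a point): free end of the long lever, 95 mm from its axis, on its top; axes as lever_pivot
- lever (a joint): angle of the long lever, rad, counter-clockwise from above; 0 points to the valve's own -x (about the manifold's -x); stops at -1.25 and 1.25; it stays where it is left
- lever_tongue_tip (a point): outer end of the dark steel setting tongue under the long lever, 60 mm from the same axis, top at z = 76 mm (12 mm below the lever); fixed. Tongue 22 mm wide, 4 mm thick; its own -x points outwards along the tongue
- tee_pivot (a point): on the turning axis (vertical) of the T-handle, at the height of its top, z = 100 mm; its own x runs along the bar. The T-handle is a steel bar 88 mm long centred on the axis, 12 mm wide and 12 mm thick (z 88 to 100 mm)
- tee_end (a point): one end of the T-handle's bar (the one towards its own -x, the near side), 44 mm from the axis, on its top
- tee (a joint): angle of the T-handle, rad, counter-clockwise from above; 0 has the bar along the valve's own x; stops at -1.25 and 1.25; it stays where it is left
- tee_tongue_tip (a point): outer end of the dark steel setting tongue under the T-handle, 56 mm from the same axis, top at z = 76 mm; fixed; 22 mm wide; its own -x points outwards along the tongue
- cap_top (a point): centre of the top of the grey plastic push-on cap, 34 mm dia and 32 mm high, on the upright spare outlet; top at about z = 100 mm when loose, 88 mm when fully home; it takes about 5 N to move
- cap (a joint): how far the cap is pushed down, m: 0 at its loosest, 0.014 fully home against the collar; it stays where it is left
- adapter0: loose bystander: steel-and-brass pipe adapter, 25 mm dia, 38 mm tall, standing on the manifold's foot plate between two stations; origin under its centre
- adapter1: loose bystander: a second such adapter, between the other two stations
- tape: loose bystander: empty cardboard tape core, 96 mm dia, 48 mm high; origin under its centre
- tray: loose bystander: folded cardboard tray 85 x 120 x 35 mm; origin under its centre
- cup: loose bystander: steel cup 72 mm dia, 85 mm high; origin under its centre
- flats: loose bystander: bundle of flat cartons about 155 x 91 mm, 50 mm high; origin under its centre
- jar: loose bystander: white plastic jar 60 mm dia, 85 mm high; origin under its centre
- pen: loose bystander: marker pen 130 mm long, 17 mm thick, lying along its own x; origin under its centre

How it is judged:
By the outcome, as a careful person would: the job done as asked, in the order asked, and still so for the second after the job is handed in, with the robot touching nothing.
It also fails if it takes over 64 s, if anything falls off the work surface, if the arm or the gripper's body presses on something with over 40 N, if the wrist force passes 120 N, or if a joint passes its speed limit or range.

## Robot

A 7-joint arm with a two-finger parallel gripper is mounted at the origin on the work surface. World frame = base frame: x ahead of the robot, y to its left, z up, the work surface at z = 0. Lengths are in m, angles in rad, forces in N, time in s.
With the tool pointing down it reaches from about 0.4 to 0.9 m from the base axis. Payload 5.5 kg.
Tool frame: the origin (TCP) lies between the finger pads; the fingertips stand arm.finger_overhang ahead of it and the grasp point (between the pads) lies 6 mm ahead of it (arm.finger_overhang is the distance from the TCP to the fingertips, in m); y points along the fingers, z is the direction in which the jaws open and shut, and the axes are right-handed (so a half turn about y gives the same grasp; the last joint's range is limited). The gripper opens to 85 mm and grips with 20 to 120 N. Pads are 22 mm wide; open, the fingers measure 114 mm over their backs; the gripper's body (76 mm by 85 mm) begins 54 mm behind the grasp point. The pads swing forward as they close: fully open they stand 13 mm farther back than shut.
Start: joints at [1.395, 0.501, -0.427, 1.55, 0.221, 1.138, -0.21], TCP at [0.276, -0.588, 0.256] pointing down, gripper open.
Joint ranges: [-2.88, 2.88], [-0.31, 2.03], [-1.54, 1.56], [0.2, 2.42], [-1.41, 4.55], [0.19, 2.02], [-2.57, 2.57]. Speed limits (rad/s): [2.57, 2.57, 3.14, 3.14, 3.14, 3.14, 3.14].

## Interface

Orientations are given as a rotation vector (axis times angle).
In Python, from workcell import arm gives the robot as it stands.
- The arm moves only by the tool servo_tool, never from a script. Its argument "targets" is a list of rows, each a list of 7 numbers: the shift along the tool's x, y, z in units of 150 mm (1.0 is 150 mm), then the turn, a rotation vector about the tool's x, y, z in units of 90 degrees (1.0 is 90 degrees), then the gripper's target within -1 to 1 (fully open at 1, half-way at 0, shut at -1). In form: [[tx, ty, tz, ax, ay, az, grip], ...]. A call has 1 to 12 rows; each row is the pose to reach, as a shift and turn from the pose measured when the call began, along the tool's axes at that moment; what a row does not reach only later rows make up. A row lasts 1/10 s, in which the tool goes at most 50 mm and 8.59 degrees, less where a joint would pass 70% of its speed; a pose out of reach is approached as far as the arm can. A call with a number of a shift or a turn outside -1 to 1 is refused whole. A call with a gripper value outside its range is refused whole. The fingers move at their own pace and stop on an object; the grip force is fixed at half the most. Time passes only in rows, so rows that repeat a pose let the fingers close. It gives the time, the measured TCP pose, the force and the opening at its end, in the units of the state.
- arm.get_obs(): the state, without advancing time (a new reading comes with each control period).
- arm.grab_frame(name): name is "scene" or "top" or "wrist"; returns the picture (480x640x3 uint8, red, green, blue); there is no depth.
- arm.calibration(name): a dict with "intrinsics" (3x3 intrinsics, pixels), "position" and "orientation" of the camera in the world; the wrist camera has in their place "T_tool_cam" (4x4, takes a point from camera to tool coordinates, whose origin is the TCP and whose axes are the tool frame's). Camera axes: x right, y down, z forward; pixel columns grow to the right and rows downward; lengths in m; the calibration is good to about 2 mm. A picture is of the moment at which its call begins: read the wrist's pose just before it. calibration takes no time and is no camera call.
- arm.sign_off(): hands the job in, once; it reports no verdict.
Trained networks look in the newest picture that a camera, given by its name, has taken for a name from the list of things; names that differ only in an ending like _2 or _b are one class to them, and where a whole thing is asked for, a point or a joint stands for the part that bears it (a point fixed in the world has none). Each returns a list of dicts, best first, with "score" (0 to 1); they miss things now and then, are a little off and sometimes report something else, mostly with a low value. They report only what shows in the picture. A call takes as long as a camera call.
- arm.cut_out(label, camera): "region" (480x640 bool, what is visible of it) and "bbox" ([left, top, right, bottom] in pixels, round what is visible of it).
The state is a dict: "time_s": time; "joint_positions": joint angles; "joint_velocities": joint speeds; "effort": joint torques, N m; "eef_pos": TCP position; "tcp_rot": TCP orientation; "contact_force": force on the tool from outside, world axes, zero at the start; "wrist_torque": the same for the moment, N m; "width": opening from 0.0 (shut) to 1.0 (fully open).
Only numpy, scipy, OpenCV 4.12 (cv2) and the standard library are available. Lean on these libraries where they do the work, as an engineer would, in place of code of your own. Each camera call takes 0.05 s, during which the arm holds its last target. There are 200 camera calls.

## Working session

There is one attempt and no reset: what is moved stays moved. The work goes in short steps, Python scripts to look and compute and a tool call to move; the robot and the scene stay as the last step left them, time stands still between calls to the robot, and variables do not carry over. Pictures are saved under pics/ and viewed, about 8 in all and at most 12, crops included, and the job is handed in when it is done.

Besides the shell and the picture viewer there is one more tool, called after "Request:" by a JSON object that holds its "api" and its "payload", one argument or row to a line. servo_tool: Moves the arm, as the interface text tells. Shifts and turns lie within -1 to 1; 1 stands for 150 mm of shift or 90 degrees of turn. Its arguments: {"type":"object","properties":{"targets":{"type":"array"}},"required":["targets"]}

```bash
mkdir -p pics
python3 - <<'E'
from workcell import arm
import cv2,numpy as np
np.set_printoptions(precision=4,suppress=True)
for n in("scene","top"):
    cv2.imwrite(f"pics/{n}0.png",arm.grab_frame(n)[:,:,::-1]); c=arm.calibration(n); print(n,c)
print(arm.calibration("wrist"),arm.finger_overhang); print(arm.get_obs())
E
```

```text
scene {'intrinsics': array([[619.1543,   0.    , 333.9055],
       [  0.    , 619.1543, 234.518 ],
       [  0.    ,   0.    ,   1.    ]]), 'position': array([1.0992, 0.8875, 1.1349]), 'orientation': array([-0.7182, -2.6245,  1.0908])}
top {'intrinsics': array([[540.5517,   0.    , 323.8395],
       [  0.    , 540.5517, 245.9925],
       [  0.    ,   0.    ,   1.    ]]), 'position': array([ 0.5503, -0.011 ,  1.0897]), 'orientation': array([-2.2148,  2.1874,  0.0063])}
{'intrinsics': array([[389.9077,   0.    , 320.9954],
       [  0.    , 389.9077, 238.3797],
       [  0.    ,   0.    ,   1.    ]]), 'T_tool_cam': array([[-0.0017,  0.9561,  0.2929, -0.0748],
       [ 0.0008, -0.2929,  0.9562, -0.1179],
       [ 1.    ,  0.0018, -0.0002,  0.0003],
       [ 0.    ,  0.    ,  0.    ,  1.    ]])} 0.025
{'time_s': 0.1, 'joint_positions': array([ 1.3952,  0.5018, -0.4268,  1.5513,  0.2208,  1.1383, -0.2103]), 'joint_velocities': array([ 0.0006, -0.0025,  0.0001, -0.0017, -0.0002, -0.0003, -0.0004]), 'effort': array([ -0.0106, -57.0817,  -5.8385, -28.1747,   0.0105,   0.0057,
         0.    ]), 'eef_pos': array([ 0.2759, -0.5879,  0.2554]), 'tcp_rot': array([-0.4416,  1.9803, -1.9768]), 'contact_force': array([ 0.7253, -0.3614, -0.0031]), 'wrist_torque': array([ 0.0093, -0.0276, -0.0152]), 'width': 1.002281323763057}
```

View pics/top0.png

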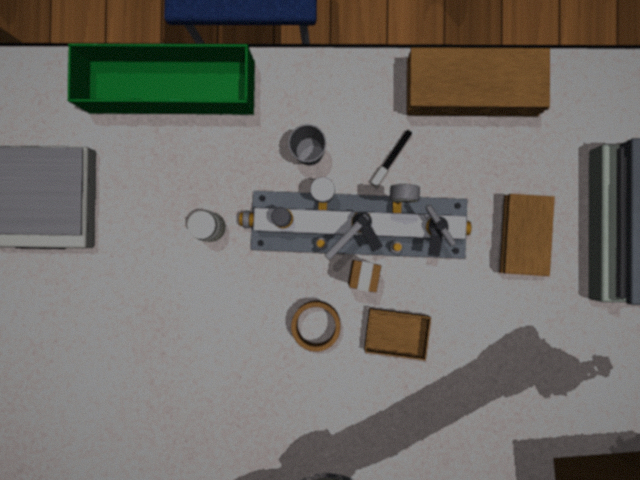

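View pics/scene0.png

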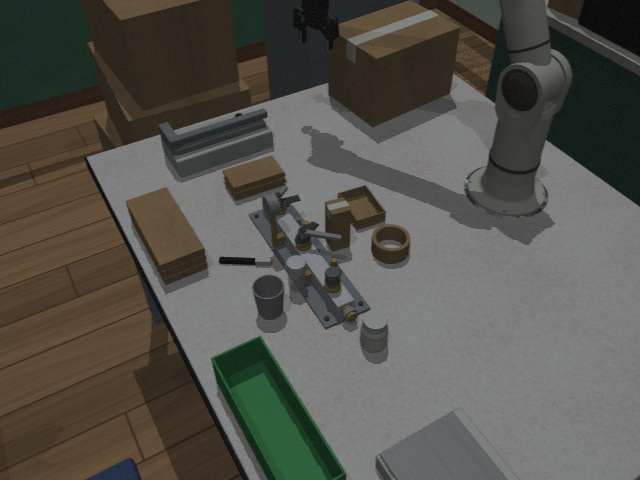

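The top view shows the manifold across the middle: cap at (280,216), lever pivot at (362,220) with its tip at (330,257), T-handle at (440,225), carton at (365,276), and tape and tray behind the carton. I'll enlarge that area.

```bash
cat > h.py <<'E'
from workcell import arm
import cv2,numpy as np
from scipy.spatial.transform import Rotation as R
np.set_printoptions(precision=4,suppress=True)
def cam(n,obs=None):
    c=arm.calibration(n)
    if n=="wrist":
        o=obs; T=np.eye(4);T[:3,:3]=R.from_rotvec(o["tcp_rot"]).as_matrix();T[:3,3]=o["eef_pos"]
        T=T@c["T_tool_cam"]; return c["intrinsics"],T[:3,:3],T[:3,3]
    return c["intrinsics"],R.from_rotvec(c["orientation"]).as_matrix(),c["position"]
def px2w(C,uv,z):
    K,Rm,p=C; d=Rm@np.linalg.solve(K,[uv[0],uv[1],1.]); return p+d*(z-p[2])/d[2]
def w2px(C,X):
    K,Rm,p=C; q=K@(Rm.T@(np.asarray(X)-p)); return q[:2]/q[2]
def tool(o,dw):  # world shift -> servo units
    return R.from_rotvec(o["tcp_rot"]).as_matrix().T@np.asarray(dw)/0.15
E
python3 - <<'E'
from h import *
im=cv2.imread("pics/top0.png"); x0,y0,x1,y1=235,170,485,355
cv2.imwrite("pics/top0c.png",cv2.resize(im[y0:y1,x0:x1],None,fx=3.2,fy=3.2,interpolation=cv2.INTER_CUBIC))
C=cam("top")
arm.grab_frame("top")
H=dict(carton=.13,lever_pivot=.1,tee_pivot=.1,cap_top=.1,tape=.048,tray=.035,cup=.085,jar=.085,pen=.01,flats=.05,adapter0=.038,manifold=.008)
for n,z in H.items():
    for d in arm.cut_out(n,"top")[:2]:
        m=d["region"].astype(np.uint8); (c,s,a)=cv2.minAreaRect(cv2.findNonZero(m)); print(n,round(d["score"],2),np.round(d["bbox"]),px2w(C,c,z)[:2],np.round(s),round(a))
print(R.from_rotvec(arm.get_obs()["tcp_rot"]).as_matrix())
E
```

```text
carton 0.88 [349. 258. 383. 294.] [ 0.5156 -0.0593] [31. 28.] 11
lever_pivot 0.95 [325. 215. 366. 260.] [ 0.5856 -0.028 ] [ 8. 57.] 44
lever_pivot 0.62 [424. 205. 454. 248.] [ 0.6096 -0.2001] [47.  9.] 58
tee_pivot 0.77 [428. 203. 457. 246.] [ 0.6093 -0.2004] [46.  9.] 61
tee_pivot 0.18 [350. 208. 382. 250.] [ 0.5998 -0.0684] [42. 19.] 55
cap_top 0.7 [270. 205. 293. 225.] [0.6205 0.0923] [19. 19.] 90
cap_top 0.67 [367. 307. 430. 358.] [ 0.4097 -0.1234] [64. 46.] 7
tape 0.86 [290. 302. 342. 350.] [0.416  0.0283] [50. 48.] 90
tape 0.43 [369. 128. 410. 185.] [ 0.7418 -0.1135] [ 9. 66.] 34
tray 0.85 [365. 305. 431. 358.] [ 0.4007 -0.1302] [63. 46.] 7
cup 0.75 [286. 120. 322. 167.] [0.7586 0.0481] [41. 38.] 90
jar 0.56 [188. 208. 228. 240.] [0.6051 0.2342] [31. 37.] 90
jar 0.38 [288. 122. 327. 163.] [0.7576 0.0471] [40. 37.] 90
pen 0.59 [370. 129. 409. 182.] [ 0.7486 -0.1176] [ 8. 65.] 34
flats 0.95 [501. 193. 556. 277.] [ 0.5958 -0.3743] [54. 82.] 4
flats 0.44 [420. 205. 455. 246.] [ 0.6125 -0.2095] [47.  9.] 55
adapter0 0.51 [315. 237. 324. 249.] [0.5751 0.02  ] [11. 11.] 90
manifold 0.89 [243. 178. 470. 256.] [ 0.6301 -0.0471] [232.  75.] 2
manifold 0.17 [350. 258. 382. 293.] [ 0.5114 -0.0658] [30. 28.] 10
[[-0.9052  0.      0.4249]
 [-0.4249 -0.     -0.9052]
 [-0.     -1.      0.    ]]
```

View pics/top0c.png

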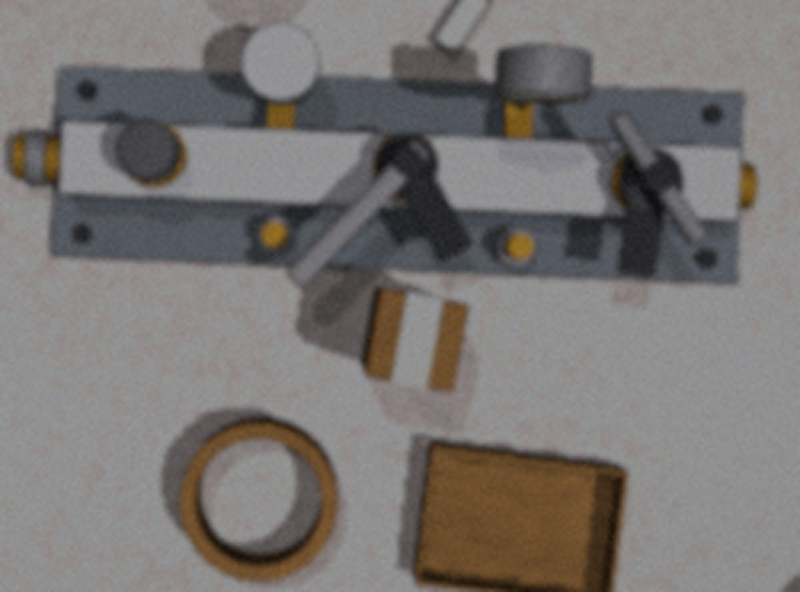

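Request:
{"api": "servo_tool", "payload": {
  "targets": [
    [-0.73,0,-0.62,0,0,0,1],
    [-0.73,0,-0.62,0,0,0,1],
    [-0.73,0,-0.62,0,0,0,1],
    [-0.73,0,-0.62,0,0,0,1]
  ]
}}

```text
time_s: 1.15
eef_pos: [0.3404, -0.4509, 0.257]
tcp_rot: [-0.448, 1.973, -1.97]
contact_force: [0.5, -0.3, -0.3]
width: 0.999
```

Request:
{"api": "servo_tool", "payload": {
  "targets": [
    [-0.73,0,-0.62,0,0,0,1],
    [-0.73,0,-0.62,0,0,0,1],
    [-0.73,0,-0.62,0,0,0,1],
    [-0.73,0,-0.62,0,0,0,1]
  ]
}}

```text
time_s: 1.55
eef_pos: [0.4024, -0.3128, 0.2582]
tcp_rot: [-0.455, 1.967, -1.961]
contact_force: [-0.1, -0.8, 0.5]
width: 1.002
```

Run:
```python
from h import *
C=cam("top"); f=lambda x,y,z:px2w(C,(235+x/3.2,170+y/3.2),z)[:2]
o=arm.get_obs(); print(o["eef_pos"],o["tcp_rot"])
ct=np.array([f(x,y,.13) for x,y in((378,290),(468,302),(458,390),(367,375))]); print("carton",ct,ct.mean(0))
lp,lt,tg=f(408,150,.1),f(300,275,.1),f(457,250,.076); print("lever",lp,lt,np.linalg.norm(lt-lp),tg,np.linalg.norm(tg-lp))
a,b,t,p=f(622,115,.1),f(695,238,.1),f(638,275,.076),f(655,177,.1);print("tee",a,b,(a+b)/2,p,t,np.linalg.norm(a-b),np.linalg.norm(t-p))
print("man",[f(*q,.008) for q in((62,66),(745,92),(738,283),(50,255))])
print("cap",f(147,150,.1), "adapt",f(273,235,.038),f(520,245,.038))
```

```text
[ 0.4024 -0.3128  0.2582] [-0.4548  1.9672 -1.9612]
carton [[ 0.5415 -0.041 ]
 [ 0.5355 -0.0908]
 [ 0.4868 -0.0858]
 [ 0.4944 -0.0354]] [ 0.5146 -0.0633]
lever [ 0.6215 -0.0581] [0.5492 0.0028] 0.09448701225852739 [ 0.565  -0.0885] 0.0641759530029236
tee [ 0.6428 -0.1798] [ 0.5732 -0.2218] [ 0.608  -0.2008] [ 0.6076 -0.1989] [ 0.5517 -0.1941] 0.08137800158443817 0.05613684286680363
man [array([0.6786, 0.1553]), array([ 0.6666, -0.2716]), array([ 0.5476, -0.2683]), array([0.5597, 0.1611])]
cap [0.6199 0.0915] adapt [0.5733 0.0204] [ 0.5691 -0.1295]
```

Run:
```python
from h import *
o=arm.get_obs(); M=R.from_rotvec(o["tcp_rot"]).as_matrix(); print(M)
print(tool(o,np.array([.5146,-.0633,.257])-o["eef_pos"]))
b=np.radians(-6.5); z=np.array([np.cos(b),np.sin(b),0]);y=np.array([0,0,-1.]);T=np.c_[np.cross(y,z),y,z]
print(R.from_matrix(M.T@T).as_rotvec()/(np.pi/2))
```

```text
[[-0.8962  0.0038  0.4435]
 [-0.4435  0.0039 -0.8962]
 [-0.0052 -1.     -0.0018]]
[-1.4079  0.0173 -1.1587]
[-0.0006 -0.6352 -0.0036]
```

Request:
{"api": "servo_tool", "payload": {
  "targets": [
    [-0.7,0.01,-0.58,0,0,0,1],
    [-0.7,0.01,-0.58,0,0,0,1],
    [-0.7,0.01,-0.58,0,0,0,1],
    [-0.7,0.01,-0.58,0,0,0,1]
  ]
}}

```text
time_s: 1.95
eef_pos: [0.4608, -0.182, 0.2583]
tcp_rot: [-0.46, 1.961, -1.953]
contact_force: [0.1, -0.2, 1.1]
width: 0.997
```

Request:
{"api": "servo_tool", "payload": {
  "targets": [
    [-0.7,0.01,-0.58,0,-0.3,0,1],
    [-0.7,0.01,-0.58,0,-0.635,0,1],
    [-0.7,0.01,-0.58,0,-0.635,0,1],
    [-0.7,0.01,-0.58,0,-0.635,0,1],
    [-0.7,0.01,-0.58,0,-0.635,0,1],
    [-0.7,0.01,-0.58,0,-0.635,0,1],
    [-0.7,0.01,-0.58,0,-0.635,0,1],
    [-0.7,0.01,-0.58,0,-0.635,0,1],
    [-0.7,0.01,-0.58,0,-0.635,0,1]
  ]
}}

```text
time_s: 2.85
eef_pos: [0.5152, -0.0579, 0.2578]
tcp_rot: [-1.147, 1.286, -1.287]
contact_force: [-0.5, 0.2, -0.5]
width: 0.997
```

Run:
```python
from h import *
o=arm.get_obs(); cv2.imwrite("pics/w1.png",arm.grab_frame("wrist")[:,:,::-1])
M=R.from_rotvec(o["tcp_rot"]).as_matrix(); print(M,o["eef_pos"],o["joint_positions"])
print(tool(o,np.array([.5146,-.0633,.122])-o["eef_pos"]))
b=np.radians(-6.5); z=np.array([np.cos(b),np.sin(b),0]);y=np.array([0,0,-1.]);T=np.c_[np.cross(y,z),y,z]
print(R.from_matrix(M.T@T).as_rotvec()/(np.pi/2))
C=cam("wrist",o)
for n,p in dict(carton=(.5146,-.0633,.13),lp=(.6215,-.0581,.1),lt=(.5492,.0028,.1),tg=(.565,-.0885,.076),tee=(.608,-.2,.1)).items(): print(n,w2px(C,p))
```

```text
[[-0.1077  0.0066  0.9942]
 [-0.9942  0.0057 -0.1077]
 [-0.0064 -1.      0.006 ]] [ 0.5152 -0.0579  0.2578] [ 0.8096  0.3503 -0.9005  1.8704  0.3069  1.0614 -0.3196]
[ 0.0422  0.9053 -0.0057]
[-0.0038  0.0035 -0.0041]
carton [319.3856 246.5685]
lp [464.867  212.0019]
lt [359.088  136.8338]
tg [384.3661 249.1892]
tee [448.711  379.6609]
```

View pics/w1.png

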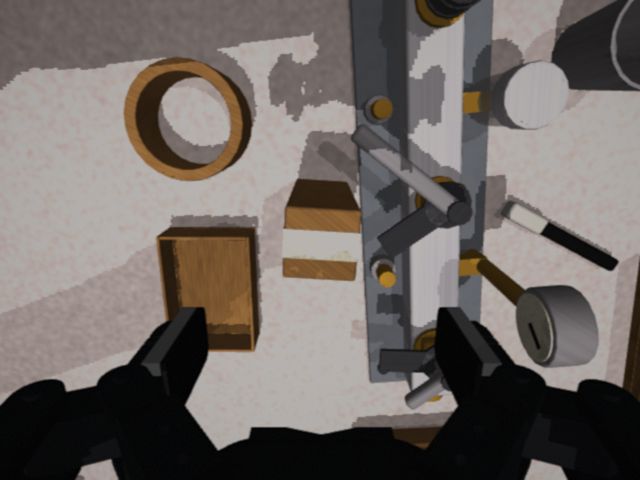

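The wrist view confirms the top-view numbers. The carton top is centred at (321,242), the lever tip at (360,133) and its tongue tip at (382,248), all within a few px of prediction. I'll descend and grip.

Request:
{"api": "servo_tool", "payload": {
  "targets": [
    [0.04,0.3,-0.005,0,0,0,1],
    [0.04,0.6,-0.005,0,0,0,1],
    [0.04,0.8,-0.005,0,0,0,1],
    [0.04,0.91,-0.005,0,0,0,1],
    [0.04,0.91,-0.005,0,0,0,1],
    [0.04,0.91,-0.005,0,0,0,-1],
    [0.04,0.91,-0.005,0,0,0,-1],
    [0.04,0.91,-0.005,0,0,0,-1],
    [0.04,0.91,-0.005,0,0,0,-1],
    [0.04,0.91,-0.005,0,0,0,-1],
    [0.04,0.91,-0.005,0,0,0,-1],
    [0.04,0.91,-0.005,0,0,0,-1]
  ]
}}

```text
time_s: 4.1
eef_pos: [0.516, -0.0629, 0.1234]
tcp_rot: [-1.146, 1.283, -1.289]
contact_force: [-0.8, -0.1, 5.9]
width: 0.581
```

Request:
{"api": "servo_tool", "payload": {
  "targets": [
    [0,0,0,0,0,0,-1],
    [0,0,0,0,0,0,-1],
    [0,-0.2,0,0,0,0,-1],
    [0,-0.4,0,0,0,0,-1],
    [0,-0.6,0,0,0,0,-1],
    [0,-0.6,0,0,0,0,-1],
    [0,-0.6,0,0,0,0,-1]
  ]
}}

```text
time_s: 4.8
eef_pos: [0.5153, -0.0637, 0.2138]
tcp_rot: [-1.145, 1.282, -1.291]
contact_force: [-0.6, -0.8, -2.7]
width: 0.584
```

Run:
```python
from h import *
o=arm.get_obs(); 
im=[arm.grab_frame(n)[:,:,::-1] for n in("wrist","scene")]
s=cv2.resize(im[1][150:350,200:440],None,fx=2,fy=2); w=cv2.resize(im[0],(400,300)); 
out=np.zeros((400,880,3),np.uint8); out[:300,:400]=w; out[:,400:]=s; cv2.imwrite("pics/g1.png",out[:, :800+80][:, :800] if 0 else cv2.resize(out,(792,360)))
print(o["eef_pos"],o["width"],o["contact_force"]); print(tool(o,np.array([.46,.15,o["eef_pos"][2]])-o["eef_pos"]))
```

```text
[ 0.5153 -0.0637  0.2138] 0.5841185838891464 [-0.6276 -0.8101 -2.7133]
[-1.3765  0.0008 -0.5206]
```

View pics/g1.png

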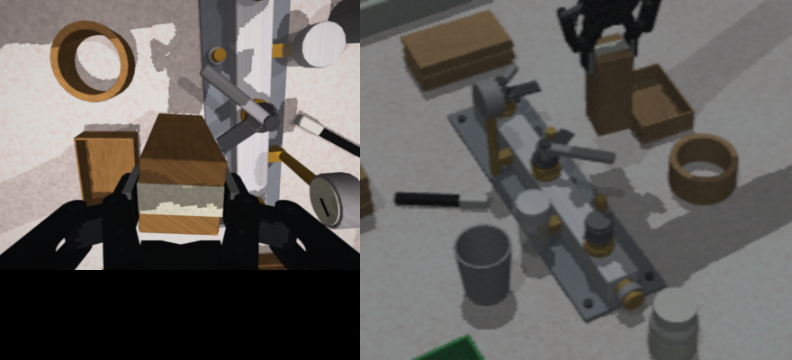

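Carton is held and hanging straight. Now I'll carry it to a clear spot at (0.46, 0.15).

Request:
{"api": "servo_tool", "payload": {
  "targets": [
    [0,-0.15,-0.05,0,0,0,-1],
    [-0.15,-0.15,-0.2,0,0,0,-1],
    [-0.35,-0.15,-0.26,0,0,0,-1],
    [-0.55,-0.15,-0.26,0,0,0,-1],
    [-0.69,-0.15,-0.26,0,0,0,-1],
    [-0.69,-0.15,-0.26,0,0,0,-1]
  ]
}}

```text
time_s: 5.5
eef_pos: [0.4855, 0.0471, 0.2343]
tcp_rot: [-1.149, 1.283, -1.282]
contact_force: [-1.0, 0.3, -2.2]
width: 0.583
```

Request:
{"api": "servo_tool", "payload": {
  "targets": [
    [-0.2,0,-0.08,0,0,0,-1],
    [-0.4,0,-0.16,0,0,0,-1],
    [-0.6,0,-0.24,0,0,0,-1],
    [-0.69,0,-0.26,0,0,0,-1],
    [-0.69,0,-0.26,0,0,0,-1],
    [-0.69,0,-0.26,0,0,0,-1]
  ]
}}

```text
time_s: 6.1
eef_pos: [0.4571, 0.1529, 0.2339]
tcp_rot: [-1.151, 1.284, -1.282]
contact_force: [0.3, -0.2, -1.5]
width: 0.587
```

Run:
```python
from h import *
o=arm.get_obs(); print(o["eef_pos"],o["width"],o["contact_force"]); M=R.from_rotvec(o["tcp_rot"]).as_matrix();print(M)
print(tool(o,np.array([.46,.15,.1234])-o["eef_pos"]))
z=M[:,2]*[1,1,0];z/=np.linalg.norm(z);y=np.array([0,0,-1.]);T=np.c_[np.cross(y,z),y,z]
print(R.from_matrix(M.T@T).as_rotvec()/(np.pi/2))
```

```text
[0.4571 0.1529 0.2339] 0.586775990681283 [ 0.2839 -0.1649 -1.4873]
[[-0.1027  0.0047  0.9947]
 [-0.9947  0.0057 -0.1027]
 [-0.0061 -1.      0.0041]]
[0.0215 0.7369 0.0184]
[-0.0026  0.     -0.0039]
```

Request:
{"api": "servo_tool", "payload": {
  "targets": [
    [0,0.25,0,0,0,0,-1],
    [0,0.5,0,0,0,0,-1],
    [0,0.64,0,0,0,0,-1],
    [0,0.7,0,0,0,0,-1],
    [0,0.725,0,0,0,0,-1],
    [0,0.735,0,0,0,0,-1],
    [0,0.735,0,0,0,0,-1]
  ]
}}

```text
time_s: 6.8
eef_pos: [0.4585, 0.1534, 0.1245]
tcp_rot: [-1.149, 1.283, -1.283]
contact_force: [-1.1, -0.8, -1.8]
width: 0.58
```

Request:
{"api": "servo_tool", "payload": {
  "targets": [
    [0,0,0,0,0,0,0.4],
    [0,0,0,0,0,0,0.7],
    [0,0,0,0,0,0,1],
    [0,0,0,0,0,0,1],
    [0,0,0,0,0,0,1],
    [0,-0.2,0,0,0,0,1],
    [0,-0.5,0,0,0,0,1],
    [0,-0.8,0,0,0,0,0],
    [0,-0.8,0,0,0,0,-1],
    [0,-0.8,0,0,0,0,-1]
  ]
}}

```text
time_s: 7.8
eef_pos: [0.4584, 0.1526, 0.2455]
tcp_rot: [-1.147, 1.282, -1.285]
contact_force: [-0.3, 0.3, -0.7]
width: 0.518
```

Run:
```python
from h import *
o=arm.get_obs(); print(o["eef_pos"],o["width"],o["contact_force"])
i=arm.grab_frame("scene")[:,:,::-1]; C=cam("scene"); arm.grab_frame("top"); Ct=cam("top")
for n,z in(("carton",.13),("cap_top",.1)):
  for d in arm.cut_out(n,"top")[:2]:
    c,s,a=cv2.minAreaRect(cv2.findNonZero(d["region"].astype(np.uint8)));print(n,d["score"],px2w(Ct,c,z),s,a)
for d in arm.cut_out("cap_top","scene")[:1]: print(d["score"],d["bbox"],w2px(C,(.62,.0915,.1)))
cv2.imwrite("pics/s2.png",cv2.resize(i[150:370,200:440],None,fx=2.6,fy=2.6))
print(tool(o,np.array([.62,.0915,.23])-o["eef_pos"]))
```

```text
[0.4584 0.1526 0.2455] 0.5178703799985384 [-0.2915  0.3085 -0.7278]
carton 0.8 [0.461 0.139 0.13 ] (28.142852783203125, 33.65828323364258) 8.130102157592773
cap_top 0.65 [0.6215 0.0914 0.1   ] (18.384777069091797, 18.384775161743164) 45.0
0.56 [325.0, 267.2, 338.1, 288.8] [333.0083 270.4905]
[0.294  0.1108 1.113 ]
```

View pics/s2.png

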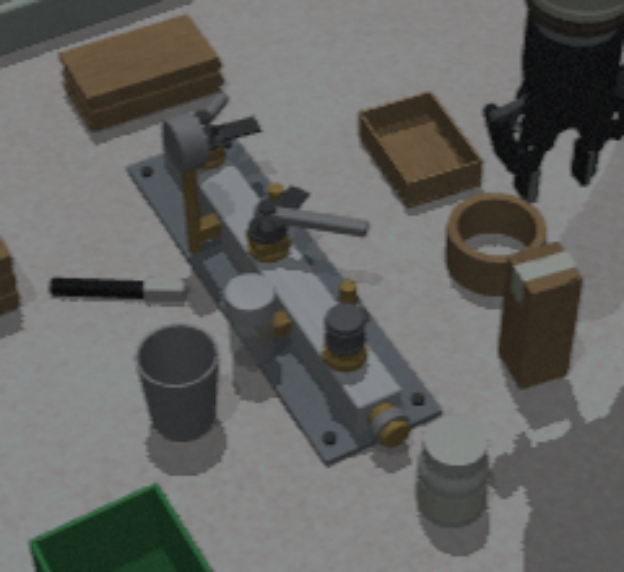

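Carton stands upright at about (0.46, 0.15), and lever and cap haven't moved. Next I'll press the cap.

Request:
{"api": "servo_tool", "payload": {
  "targets": [
    [0.05,0,0.3,0,0,0,-1],
    [0.1,0,0.6,0,0,0,-1],
    [0.15,0,0.6,0,0,0,-1],
    [0.15,0,0.6,0,0,0,-1],
    [0.15,0,0.6,0,0,0,-1]
  ]
}}

```text
time_s: 8.55
eef_pos: [0.5428, 0.1215, 0.2426]
tcp_rot: [-1.154, 1.286, -1.28]
contact_force: [-1.3, -0.3, -0.3]
width: 0.002
```

Request:
{"api": "servo_tool", "payload": {
  "targets": [
    [0.14,0,0.3,0,0,0,-1],
    [0.14,0.1,0.5,0,0,0,-1],
    [0.14,0.3,0.515,0,0,0,-1],
    [0.14,0.5,0.515,0,0,0,-1],
    [0.14,0.6,0.515,0,0,0,-1],
    [0.14,0.6,0.515,0,0,0,-1]
  ]
}}

```text
time_s: 9.15
eef_pos: [0.6153, 0.0937, 0.1505]
tcp_rot: [-1.158, 1.288, -1.277]
contact_force: [-0.1, -0.1, 0.4]
width: 0.003
```

Run:
```python
from h import *
o=arm.get_obs(); print(o["eef_pos"],o["width"],o["contact_force"])
print(tool(o,np.array([.6205,.0915,.113])-o["eef_pos"]))
```

```text
[0.6153 0.0937 0.1505] 0.002632022394988608 [-0.0984 -0.1068  0.4147]
[0.0125 0.2499 0.0371]
```

Request:
{"api": "servo_tool", "payload": {
  "targets": [
    [0.012,0.05,0.035,0,0,0,-1],
    [0.012,0.11,0.035,0,0,0,-1],
    [0.012,0.16,0.035,0,0,0,-1],
    [0.012,0.19,0.035,0,0,0,-1],
    [0.012,0.22,0.035,0,0,0,-1],
    [0.012,0.24,0.035,0,0,0,-1],
    [0.012,0.255,0.035,0,0,0,-1],
    [0.012,0.255,0.035,0,0,0,-1]
  ]
}}

```text
time_s: 9.95
eef_pos: [0.6205, 0.0915, 0.1131]
tcp_rot: [-1.158, 1.287, -1.278]
contact_force: [-2.8, -2.1, 7.7]
width: 0.001
```

Request:
{"api": "servo_tool", "payload": {
  "targets": [
    [0,0.015,0,0,0,0,-1],
    [0,0.03,0,0,0,0,-1],
    [0,0.03,0,0,0,0,-1]
  ]
}}

```text
time_s: 10.25
eef_pos: [0.6208, 0.0916, 0.1128]
tcp_rot: [-1.159, 1.285, -1.281]
contact_force: [-11.9, -4.6, 32.8]
width: -0.0
```

The stop was met at TCP z 0.1128 with 33 N, well above the 5 N sliding force, and the height matches 88 mm for the cap top. So the cap is home. I'll lift and look at the lever and tongue.

Request:
{"api": "servo_tool", "payload": {
  "targets": [
    [0,-0.2,0,0,0,0,-1],
    [0,-0.5,0,0,0,0,-1],
    [0.2,-0.8,-0.2,0,0,0,-1],
    [0.3,-0.95,-0.4,0,0,0,-1],
    [0.3,-0.95,-0.4,0,0,0,-1],
    [0.3,-0.95,-0.4,0,0,0,-1],
    [0.3,-0.95,-0.4,0,0,0,-1]
  ]
}}

```text
time_s: 10.95
eef_pos: [0.5569, 0.0526, 0.2546]
tcp_rot: [-1.159, 1.285, -1.28]
contact_force: [-0.2, 0.5, -0.6]
width: 0.002
```

Run:
```python
from h import *
o=arm.get_obs(); i=arm.grab_frame("wrist")[:,:,::-1]; C=cam("wrist",o); print(o["eef_pos"],o["tcp_rot"])
cv2.imwrite("pics/w3.png",cv2.resize(i[100:440,200:600],None,fx=2,fy=2,interpolation=cv2.INTER_CUBIC)[:600]); cv2.imwrite("pics/w3raw.png",i)
for n,p in dict(cap=(.6205,.0915,.088),lp=(.6215,-.0581,.1),lt=(.5492,.0028,.1),tg=(.565,-.0885,.076),tee=(.608,-.2,.1),teen=(.5732,-.2218,.1),teet=(.5517,-.1941,.076)).items(): print(n,w2px(C,p),(w2px(C,p)-[200,100])*2)
```

```text
[0.5569 0.0526 0.2546] [-1.1589  1.2853 -1.2802]
cap [403.4785 162.7084] [406.9571 125.4167]
lp [414.8011 352.3901] [429.6023 504.7802]
lt [317.3308 291.0948] [234.6616 382.1896]
tg [345.7844 372.1621] [291.5688 544.3242]
tee [404.4962 489.4362] [408.9925 778.8724]
teen [367.7344 510.2947] [335.4688 820.5895]
teet [340.8578 466.6013] [281.7157 733.2026]
```

View pics/w3.png

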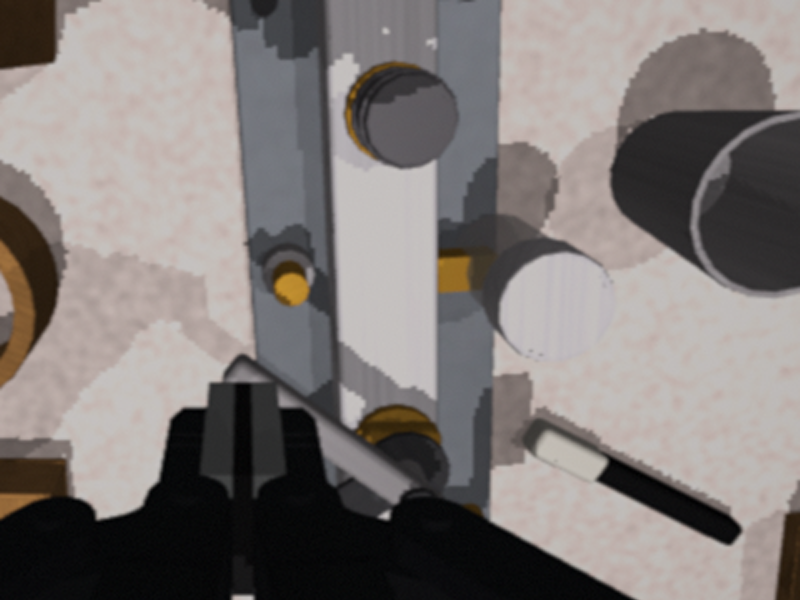

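Run:
```python
import cv2,numpy as np
i=cv2.imread("pics/w1.png")
a=cv2.resize(i[115:265,345:475],None,fx=3.9,fy=3.9,interpolation=cv2.INTER_CUBIC)[:585,:507]
b=cv2.resize(i[325:415,370:445],None,fx=3.9,fy=3.9,interpolation=cv2.INTER_CUBIC)[:585]
out=np.zeros((585,800,3),np.uint8); out[:a.shape[0],:a.shape[1]]=a; out[:b.shape[0],507:507+b.shape[1]]=b[:,:293]
cv2.imwrite("pics/w1c.png",out)
```

```text
(no output)
```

View pics/w1c.png

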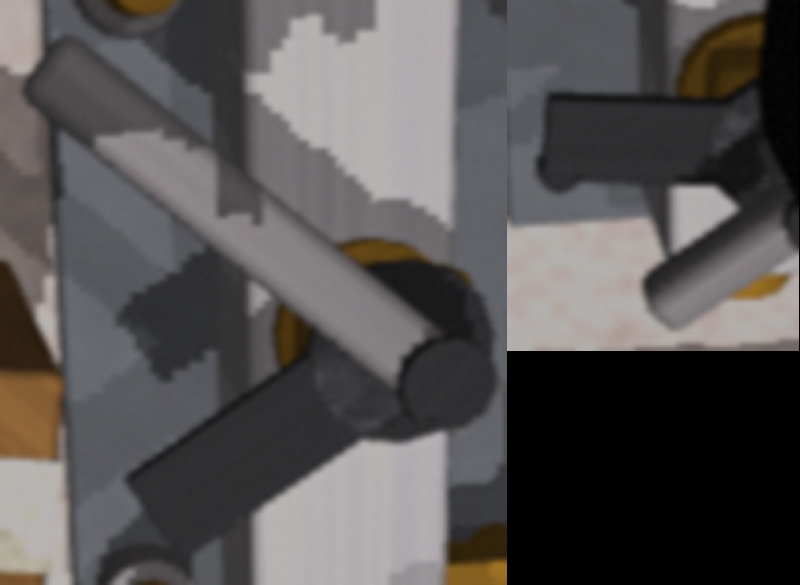

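The crop is clear: lever hub cap at (450,380), tongue end corners at (127,478) and (183,548), T-tongue end at about (546,138), T-bar near end at (658,305). I'll compute the angles from it.

Run:
```python
from h import *
o=dict(tcp_rot=np.array([-1.147,1.286,-1.287]),eef_pos=np.array([.5152,-.0579,.2578])); C=cam("wrist",o)
L=lambda x,y,z:px2w(C,(345+x/3.9,115+y/3.9),z)[:2]
T=lambda x,y,z:px2w(C,(370+(x-507)/3.9,325+y/3.9),z)[:2]
an=lambda a,b:np.degrees(np.arctan2(*(b-a)[::-1]))%360
def two(f,e,z): return [round(an(f(*a,z),f(*b,z)),1) for a,b in e]
print("lever",two(L,[((430,335),(75,38)),((395,385),(28,90))],.1))
print("tongue",two(L,[((305,360),(127,478)),((365,437),(183,548))],.076))
print("tongue tip",(L(127,478,.076)+L(183,548,.076))/2,"hub",L(450,380,.1),L(450,380,.105),"tip",L(52,62,.1))
print("tee tongue",two(T,[((725,98),(547,95)),((725,184),(543,180))],.076),"tip",(T(547,95,.076)+T(545,182,.076))/2)
print("tee bar",two(T,[((778,190),(645,285)),((795,250),(672,325))],.1),"end",T(658,305,.1))
```

```text
lever [np.float64(135.9), np.float64(136.5)]
tongue [np.float64(209.3), np.float64(207.5)]
tongue tip [ 0.5655 -0.0864] hub [ 0.6183 -0.0581] [ 0.6165 -0.0568] tip [0.549  0.0067]
tee tongue [np.float64(172.6), np.float64(172.2)] tip [ 0.5549 -0.1922]
tee bar [np.float64(215.6), np.float64(211.3)] end [ 0.5739 -0.2198]
```

```bash
cat >> h.py <<'E'
def rows(pts,yaws,z=.110):   # TCP xy waypoints + tool-x heading (deg), tool pointing down -> rows
    o=arm.get_obs(); M=R.from_rotvec(o["tcp_rot"]).as_matrix(); out=[]
    for p,a in zip(pts,yaws):
        a=np.radians(a); x=np.array([np.cos(a),np.sin(a),0]); y=np.array([0,0,-1.]); T=np.c_[x,y,np.cross(x,y)]
        s=M.T@(np.r_[p,z]-o["eef_pos"])/.15; w=R.from_matrix(M.T@T).as_rotvec()/(np.pi/2)
        out.append([round(float(v),3) for v in (*s,*w)]+[-1]); print(out[-1])
    print("yaw now",np.degrees(np.arctan2(M[1,0],M[0,0]))%360,o["eef_pos"],o["time_s"])
def arc(P,r,th,off,sgn):  # finger centre 'off' behind the handle's centreline, pushing in turning sense sgn
    th=np.radians(th); u=np.array([np.cos(th),np.sin(th)]); t=np.array([-u[1],u[0]])*sgn; return np.array(P)+r*u-off*t
E
python3 - <<'E'
from h import *
rows([(.592,.023)]*2,[264]*2)
E
```

```text
[0.178, 0.96, 0.255, 0.002, 0.003, -0.002, -1]
[0.178, 0.96, 0.255, 0.002, 0.003, -0.002, -1]
yaw now 264.2655665468119 [0.5569 0.0529 0.2542] 11.0
```

Request:
{"api": "servo_tool", "payload": {
  "targets": [
    [0.1,0,0.255,0,0,0,-1],
    [0.178,0.3,0.255,0,0,0,-1],
    [0.178,0.6,0.255,0,0,0,-1],
    [0.178,0.85,0.255,0,0,0,-1],
    [0.178,0.96,0.255,0,0,0,-1],
    [0.178,0.96,0.255,0,0,0,-1]
  ]
}}

```text
time_s: 11.6
eef_pos: [0.59, 0.0239, 0.1067]
tcp_rot: [-1.164, 1.29, -1.274]
contact_force: [0.3, -0.1, 0.0]
width: 0.0
```

Run:
```python
from h import *
P=(.618,-.058); th=np.linspace(120,180,9)
rows([arc(P,.075,t,.018,1) for t in th],np.interp(th,[120,136,208],[264,264,298]))
```

```text
[0.049, -0.023, 0.045, 0.006, 0.004, -0.002, -1]
[0.078, -0.022, -0.015, 0.006, 0.004, -0.002, -1]
[0.115, -0.022, -0.071, 0.006, 0.004, -0.002, -1]
[0.159, -0.022, -0.122, 0.006, -0.03, -0.002, -1]
[0.21, -0.021, -0.167, 0.005, -0.07, -0.003, -1]
[0.265, -0.021, -0.204, 0.005, -0.109, -0.003, -1]
[0.326, -0.021, -0.234, 0.005, -0.148, -0.003, -1]
[0.389, -0.021, -0.256, 0.005, -0.188, -0.003, -1]
[0.455, -0.021, -0.27, 0.005, -0.227, -0.003, -1]
yaw now 264.3475273877203 [0.59   0.0239 0.1067] 11.6
```

Request:
{"api": "servo_tool", "payload": {
  "targets": [
    [0.04,-0.02,0.03,0,0,0,-1],
    [0.08,-0.02,-0.015,0.005,0,0,-1],
    [0.115,-0.02,-0.07,0.005,0,0,-1],
    [0.16,-0.02,-0.12,0.005,-0.03,0,-1],
    [0.21,-0.02,-0.165,0.005,-0.07,0,-1],
    [0.265,-0.02,-0.205,0.005,-0.11,0,-1],
    [0.325,-0.02,-0.235,0.005,-0.15,0,-1],
    [0.39,-0.02,-0.255,0.005,-0.19,0,-1],
    [0.455,-0.02,-0.27,0.005,-0.225,0,-1],
    [0.455,-0.02,-0.27,0.005,-0.225,0,-1]
  ]
}}

```text
time_s: 12.6
eef_pos: [0.5428, -0.0421, 0.1109]
tcp_rot: [-1.315, 1.022, -1.019]
contact_force: [0.0, 0.0, -0.0]
width: -0.003
```

Run:
```python
from h import *
P=(.618,-.058); th=[186,193,199,203,205,205]
rows([arc(P,.075,t,.018,1) for t in th],np.interp(th,[120,136,205],[264,264,295]))
```

```text
[0.036, 0.006, -0.018, -0.001, -0.022, -0.002, -1]
[0.095, 0.006, -0.038, -0.001, -0.057, -0.002, -1]
[0.148, 0.005, -0.049, -0.001, -0.087, -0.002, -1]
[0.184, 0.005, -0.053, -0.001, -0.107, -0.002, -1]
[0.201, 0.005, -0.054, -0.001, -0.117, -0.002, -1]
[0.201, 0.005, -0.054, -0.001, -0.117, -0.002, -1]
yaw now 284.4745237122784 [ 0.5428 -0.0421  0.1109] 12.6
```

Request:
{"api": "servo_tool", "payload": {
  "targets": [
    [0.036,0.01,-0.018,0,-0.02,0,-1],
    [0.095,0.01,-0.038,0,-0.055,0,-1],
    [0.148,0.01,-0.049,0,-0.085,0,-1],
    [0.184,0.01,-0.053,0,-0.105,0,-1],
    [0.2,0.01,-0.054,0,-0.115,0,-1],
    [0.2,0.01,-0.054,0,-0.115,0,-1]
  ]
}}

```text
time_s: 13.2
eef_pos: [0.5424, -0.0734, 0.1098]
tcp_rot: [-1.38, 0.885, -0.885]
contact_force: [-0.8, 0.2, -0.2]
width: -0.002
```

Run:
```python
from h import *
o=arm.get_obs(); i=arm.grab_frame("wrist")[:,:,::-1]; C=cam("wrist",o); print(o["eef_pos"],o["tcp_rot"],o["contact_force"])
t=arm.grab_frame("top")[:,:,::-1]
a=cv2.resize(t[200:280,300:400],None,fx=4,fy=4,interpolation=cv2.INTER_CUBIC)
out=np.zeros((480,800,3),np.uint8); out[:320,400:]=a; out[:300,:400]=cv2.resize(i,(400,300)); cv2.imwrite("pics/l1.png",out)
```

```text
[ 0.5424 -0.0734  0.1098] [-1.3799  0.8853 -0.8848] [-0.7613  0.1577 -0.1795]
```

View pics/l1.png

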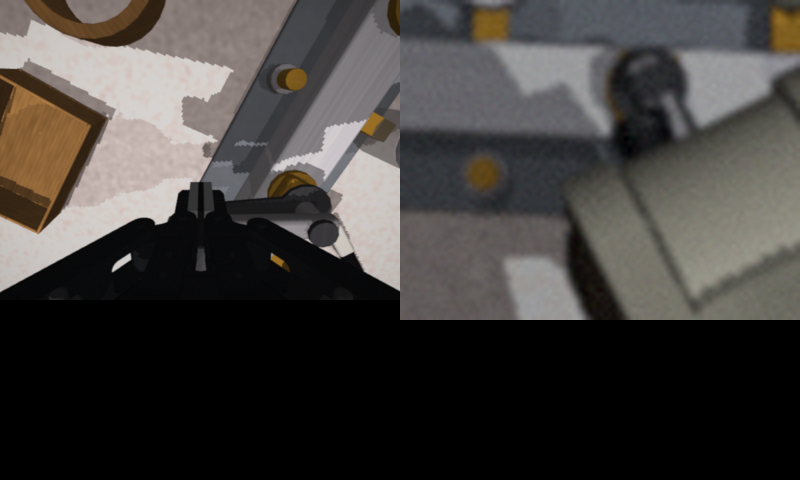

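Request:
{"api": "servo_tool", "payload": {
  "targets": [
    [-0.12,0,0,0,0,0,-1],
    [-0.15,-0.25,-0.05,0,0,0,-1],
    [-0.1,-0.55,-0.15,0,0.1,0,-1],
    [0,-0.85,-0.2,0,0.2,0,-1],
    [0.05,-0.98,-0.2,0,0.34,0,-1],
    [0.05,-0.98,-0.2,0,0.34,0,-1],
    [0.05,-0.98,-0.2,0,0.34,0,-1],
    [0.05,-0.98,-0.2,0,0.34,0,-1]
  ]
}}

```text
time_s: 14.1
eef_pos: [0.5174, -0.0928, 0.2561]
tcp_rot: [-1.159, 1.283, -1.28]
contact_force: [0.6, 0.4, -0.4]
width: 0.0
```

```bash
cat > look.py <<'E'
from h import *
import sys
tag=sys.argv[1]; o=arm.get_obs(); i=arm.grab_frame("wrist")[:,:,::-1]; C=cam("wrist",o); cv2.imwrite(f"pics/{tag}.png",i); np.savez(f"pics/{tag}",p=o["eef_pos"],r=o["tcp_rot"])
print(o["eef_pos"],o["tcp_rot"],np.degrees(np.arctan2(*R.from_rotvec(o["tcp_rot"]).as_matrix()[1::-1,0]))%360)
for n in("lever_pivot","tee_pivot"):
  for d in arm.cut_out(n,"wrist")[:2]:
    m=d["region"]; v,u=np.nonzero(m); X=np.array([px2w(C,q,.1)[:2] for q in zip(u,v)]); c=X.mean(0); w,V=np.linalg.eigh(np.cov((X-c).T)); a=V[:,1]; print(n,round(d["score"],2),d["bbox"],c,np.degrees(np.arctan2(a[1],a[0]))%180,np.sqrt(w))
for n,p in dict(lp=(.618,-.058,.1),tg=(.5655,-.0864,.076),tee=(.6104,-.1996,.1),teet=(.5549,-.1922,.076)).items(): print(n,w2px(C,p))
E
python3 look.py w4
```

```text
[ 0.5174 -0.0928  0.2561] [-1.1592  1.2832 -1.2803] 264.3087810096348
lever_pivot 0.67 [333.5, 146.1, 475.1, 237.3] [ 0.5804 -0.0736] 25.26869744233835 [0.0046 0.0307]
tee_pivot 0.93 [425.4, 307.6, 494.2, 355.2] [ 0.6182 -0.1904] 35.367381583240785 [0.0049 0.0164]
lp [459.9519 164.9396]
tg [381.4638 204.9125]
tee [449.438  343.9959]
teet [375.6118 326.607 ]
```

Run:
```python
import cv2,numpy as np
i=cv2.imread("pics/w4.png"); r=lambda a,f:cv2.resize(a,None,fx=f,fy=f,interpolation=cv2.INTER_CUBIC)
a=r(i[135:265,325:480],3);b=r(i[300:380,360:500],2.3)
out=np.zeros((390,800,3),np.uint8);out[:,:465]=a;out[:b.shape[0],470:470+b.shape[1]]=b;cv2.imwrite("pics/w4c.png",out)
```

```text
(no output)
```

View pics/w4c.png

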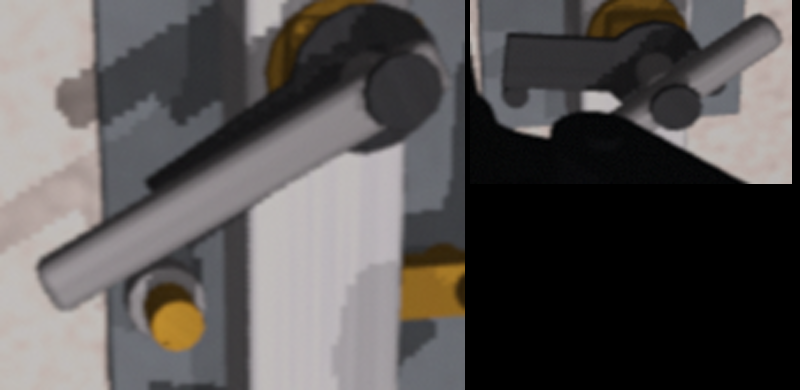

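Lever now lies nearly over its tongue, with only the tongue's far edge showing at (150,182). I'll get the angle from the edges.

Run:
```python
from h import *
d=np.load("pics/w4.npz"); C=cam("wrist",dict(tcp_rot=d["r"],eef_pos=d["p"]))
f=lambda x,y,z:px2w(C,(325+x/3,135+y/3),z)[:2]
an=lambda a,b:np.degrees(np.arctan2(*(b-a)[::-1]))%360
print(an(f(350,78,.1),f(40,262,.1)),an(f(385,120,.1),f(68,308,.1)),"hub",f(403,88,.1),"tip",f(53,285,.1))
print("tongue edge",an(f(290,88,.076),f(150,182,.076)),"corner",f(150,182,.076))
P=np.array((.618,-.058)); print("tip angle from pivot",an(P,f(53,285,.1)))
g=cv2.cvtColor(cv2.imread("pics/w4.png"),cv2.COLOR_BGR2GRAY)
for s in cv2.createLineSegmentDetector().detect(g[135:265,325:480])[0][:,0]:
    q=s+[325,135]*2; L=np.hypot(*(s[2:]-s[:2]))
    if L>25: print(np.round(q),round(L),[round(an(px2w(C,q[:2],z)[:2],px2w(C,q[2:],z)[:2])%180,1) for z in(.1,.076)])
```

```text
206.10422361511166 206.50282890571827 hub [ 0.6176 -0.0575] tip [ 0.5331 -0.0968]
tongue edge 209.32919085299983 corner [ 0.5609 -0.0786]
tip angle from pivot 204.58033398132906
[337. 221. 373. 199.] 42 [np.float64(26.1), np.float64(26.1)]
[471. 172. 448. 187.] 27 [np.float64(28.3), np.float64(28.3)]
[456. 263. 459. 184.] 79 [np.float64(88.3), np.float64(88.3)]
[408. 203. 408. 263.] 60 [np.float64(88.4), np.float64(88.4)]
[360. 263. 359. 231.] 33 [np.float64(86.6), np.float64(86.6)]
[358. 207. 356. 158.] 49 [np.float64(89.0), np.float64(89.0)]
[407. 136. 406. 168.] 33 [np.float64(87.7), np.float64(87.7)]
[358. 231. 414. 199.] 65 [np.float64(25.9), np.float64(25.9)]
[438. 186. 409. 204.] 34 [np.float64(27.0), np.float64(27.0)]
[373. 194. 418. 163.] 55 [np.float64(30.1), np.float64(30.1)]
[445. 160. 339. 225.] 124 [np.float64(26.8), np.float64(26.8)]
[359. 157. 382. 143.] 27 [np.float64(27.1), np.float64(27.1)]
[474. 198. 476. 159.] 39 [np.float64(88.0), np.float64(88.0)]
[400. 262. 399. 213.] 49 [np.float64(88.4), np.float64(88.4)]
[325. 202. 351. 187.] 30 [np.float64(25.8), np.float64(25.8)]
[348. 205. 325. 219.] 27 [np.float64(26.0), np.float64(26.0)]
```

Run:
```python
from h import *
C=cam("wrist",dict(tcp_rot=np.array([-1.147,1.286,-1.287]),eef_pos=np.array([.5152,-.0579,.2578])))
an=lambda a,b:np.degrees(np.arctan2(*(b-a)[::-1]))%180
g=cv2.cvtColor(cv2.imread("pics/w1.png"),cv2.COLOR_BGR2GRAY)
for y0,y1,x0,x1 in((115,265,345,475),(335,415,370,445)):
  for s in cv2.createLineSegmentDetector().detect(g[y0:y1,x0:x1])[0][:,0]:
    q=s+[x0,y0]*2; L=np.hypot(*(s[2:]-s[:2]))
    if L>18: print(np.round(q),round(L),round(an(px2w(C,q[:2],.076)[:2],px2w(C,q[2:],.076)[:2]),1))
```

```text
[468. 223. 437. 228.] 32 3.6
[436. 228. 407. 247.] 35 29.9
[458. 263. 459. 227.] 36 89.2
[359. 204. 358. 186.] 19 88.6
[362. 263. 361. 226.] 38 87.3
[408. 137. 424. 152.] 22 134.1
[460. 172. 461. 116.] 56 88.4
[446. 177. 464. 185.] 20 148.9
[370. 152. 444. 213.] 96 136.0
[457. 199. 423. 175.] 42 140.4
[377. 236. 407. 215.] 37 30.8
[469. 191. 472. 213.] 23 97.9
[408. 139. 409. 158.] 19 91.6
[358. 169. 355. 145.] 24 92.6
[363. 123. 397. 149.] 43 137.4
[386. 169. 370. 156.] 21 136.9
[402. 396. 429. 379.] 32 33.7
[404. 380. 370. 383.] 34 179.1
[382. 348. 419. 349.] 38 171.6
[422. 413. 443. 411.] 21 177.9
[440. 379. 407. 402.] 40 35.2
[421. 352. 382. 351.] 39 172.2
```

Run:
```python
from h import *
P=(.618,-.058); print(arc(P,.075,205,.018,1))
th=[190,190]; rows([arc(P,.075,t,.018,1) for t in th],[298]*2)
```

```text
[ 0.5424 -0.0734]
[-0.273, 0.972, 0.131, -0.0, -0.375, -0.002, -1]
[-0.273, 0.972, 0.131, -0.0, -0.375, -0.002, -1]
yaw now 264.27789550819233 [ 0.5175 -0.0926  0.2557] 14.25
```

Request:
{"api": "servo_tool", "payload": {
  "targets": [
    [-0.273,0,0.131,0,-0.1,0,-1],
    [-0.273,0.1,0.131,0,-0.2,0,-1],
    [-0.273,0.3,0.131,0,-0.3,0,-1],
    [-0.273,0.6,0.131,0,-0.375,0,-1],
    [-0.273,0.85,0.131,0,-0.375,0,-1],
    [-0.273,0.97,0.131,0,-0.375,0,-1],
    [-0.273,0.97,0.131,0,-0.375,0,-1]
  ]
}}

```text
time_s: 14.95
eef_pos: [0.539, -0.0529, 0.1078]
tcp_rot: [-1.401, 0.847, -0.835]
contact_force: [-0.7, 0.1, 0.2]
width: 0.001
```

Run:
```python
from h import *
P=(.618,-.058); th=[195,200,204,206.5,208.4]
rows([arc(P,.075,t,.018,1) for t in th],[298,298,298,298.4,298.4])
```

```text
[0.048, -0.015, -0.011, 0.002, 0.001, -0.004, -1]
[0.089, -0.015, -0.03, 0.002, 0.001, -0.004, -1]
[0.122, -0.016, -0.042, 0.002, 0.001, -0.004, -1]
[0.144, -0.016, -0.048, 0.002, -0.004, -0.004, -1]
[0.16, -0.016, -0.052, 0.002, -0.004, -0.004, -1]
yaw now 298.06253407089065 [ 0.539  -0.0529  0.1078] 14.95
```

Request:
{"api": "servo_tool", "payload": {
  "targets": [
    [0.048,-0.01,-0.011,0,0,0,-1],
    [0.089,-0.015,-0.03,0,0,0,-1],
    [0.122,-0.015,-0.042,0,0,0,-1],
    [0.144,-0.015,-0.048,0,-0.004,0,-1],
    [0.16,-0.015,-0.052,0,-0.004,0,-1],
    [0.16,-0.015,-0.052,0,-0.004,0,-1],
    [0.16,-0.015,-0.052,0,-0.004,0,-1]
  ]
}}

```text
time_s: 15.65
eef_pos: [0.5433, -0.0782, 0.1099]
tcp_rot: [-1.403, 0.843, -0.831]
contact_force: [-0.1, -0.7, -0.4]
width: 0.0
```

Request:
{"api": "servo_tool", "payload": {
  "targets": [
    [-0.12,0,0,0,0,0,-1],
    [-0.15,-0.25,-0.05,0,0,0,-1],
    [-0.1,-0.55,-0.15,0,0.1,0,-1],
    [0,-0.85,-0.2,0,0.2,0,-1],
    [0.05,-0.98,-0.2,0,0.375,0,-1],
    [0.05,-0.98,-0.2,0,0.375,0,-1],
    [0.05,-0.98,-0.2,0,0.375,0,-1],
    [0.05,-0.98,-0.2,0,0.375,0,-1]
  ]
}}

```text
time_s: 16.45
eef_pos: [0.5208, -0.0995, 0.2565]
tcp_rot: [-1.169, 1.282, -1.269]
contact_force: [-0.6, 1.0, -0.4]
width: -0.001
```

```bash
cat >> look.py <<'E'
an=lambda a,b:np.degrees(np.arctan2(*(b-a)[::-1]))%180
g=cv2.cvtColor(i,cv2.COLOR_BGR2GRAY); c=w2px(C,(.575,-.08,.09)).astype(int) if len(sys.argv)<3 else w2px(C,(.61,-.2,.09)).astype(int)
x0,y0,x1,y1=c[0]-80,c[1]-65,c[0]+80,c[1]+65
for s in cv2.createLineSegmentDetector().detect(np.ascontiguousarray(g[y0:y1,x0:x1]))[0][:,0]:
    q=s+[x0,y0]*2; L=np.hypot(*(s[2:]-s[:2])); a=an(px2w(C,q[:2],.1)[:2],px2w(C,q[2:],.1)[:2])
    if L>25 and min(abs(a-88),a)>8: print(np.round(q),round(L),round(a,1))
E
python3 look.py w5
```

```text
[ 0.5208 -0.0995  0.2565] [-1.1686  1.2816 -1.2685] 264.8957704481377
lever_pivot 0.71 [333.7, 139.6, 473.0, 236.2] [ 0.5818 -0.076 ] 29.32676215560602 [0.0044 0.0305]
lever_pivot 0.18 [347.2, 1.0, 599.2, 363.0] [ 0.6148 -0.0626] 99.71705085174266 [0.044  0.0732]
tee_pivot 0.83 [413.3, 304.0, 491.8, 350.5] [ 0.6169 -0.1916] 34.46103803010442 [0.0051 0.0177]
tee_pivot 0.44 [370.9, 128.8, 464.7, 193.9] [ 0.5935 -0.0562] 29.750758698324518 [0.007  0.0192]
lp [457.25   157.2933]
tg [378.3781 197.6127]
tee [445.2697 338.4857]
teet [371.5215 320.5692]
[335. 221. 372. 197.] 44 29.7
[436. 180. 407. 199.] 34 29.8
[370. 187. 416. 155.] 56 30.0
[442. 154. 340. 224.] 124 30.7
```

Lever edges are at 29.7 to 30.7° against the tongue edge at 30.0°, so it's aligned. Next is the T-handle: I'll push its near end toward +y.

Run:
```python
from h import *
rows([(.588,-.262)],[262.4])
```

```text
[1.044, 0.966, 0.551, 0.005, 0.027, -0.003, -1]
yaw now 264.82636043158374 [ 0.5209 -0.0992  0.2562] 16.6
```

Request:
{"api": "servo_tool", "payload": {
  "targets": [
    [0.3,0,0.15,0,0,0,-1],
    [0.6,0,0.3,0,0.027,0,-1],
    [0.9,0,0.5,0,0.027,0,-1],
    [1.0,0.1,0.55,0.005,0.027,0,-1],
    [1.0,0.1,0.55,0.005,0.027,0,-1],
    [1.0,0.4,0.55,0.005,0.027,0,-1],
    [1.0,0.7,0.55,0.005,0.027,0,-1],
    [1.0,0.9,0.55,0.005,0.027,0,-1],
    [1.0,0.965,0.55,0.005,0.027,0,-1],
    [1.0,0.965,0.55,0.005,0.027,0,-1]
  ]
}}

```text
time_s: 17.6
eef_pos: [0.5875, -0.2536, 0.1089]
tcp_rot: [-1.142, 1.31, -1.299]
contact_force: [0.1, 0.0, -0.4]
width: -0.004
```

Run:
```python
from h import *
P=(.6104,-.1996); th=[220,212,204,198,192,186,181,178]
rows([arc(P,.040,t,.017,-1) for t in th],[262.4]*8)
```

```text
[-0.104, -0.007, 0.008, 0.002, 0.001, -0.004, -1]
[-0.12, -0.006, -0.029, 0.002, 0.001, -0.004, -1]
[-0.141, -0.006, -0.064, 0.002, 0.001, -0.004, -1]
[-0.16, -0.006, -0.088, 0.002, 0.001, -0.004, -1]
[-0.181, -0.006, -0.109, 0.002, 0.001, -0.004, -1]
[-0.205, -0.006, -0.129, 0.002, 0.001, -0.004, -1]
[-0.225, -0.005, -0.143, 0.002, 0.001, -0.004, -1]
[-0.239, -0.005, -0.15, 0.002, 0.001, -0.004, -1]
yaw now 262.52147338653924 [ 0.5875 -0.2536  0.1089] 17.6
```

Request:
{"api": "servo_tool", "payload": {
  "targets": [
    [-0.06,-0.005,-0.03,0,0,0,-1],
    [-0.1,-0.005,-0.05,0,0,0,-1],
    [-0.14,-0.005,-0.065,0,0,0,-1],
    [-0.16,-0.005,-0.09,0,0,0,-1],
    [-0.18,-0.005,-0.11,0,0,0,-1],
    [-0.205,-0.005,-0.13,0,0,0,-1],
    [-0.225,-0.005,-0.143,0,0,0,-1],
    [-0.24,-0.005,-0.15,0,0,0,-1],
    [-0.24,-0.005,-0.15,0,0,0,-1]
  ]
}}

```text
time_s: 18.5
eef_pos: [0.5694, -0.2141, 0.1097]
tcp_rot: [-1.143, 1.31, -1.297]
contact_force: [-0.5, 0.5, 0.5]
width: -0.001
```

Request:
{"api": "servo_tool", "payload": {
  "targets": [
    [0.12,0,0,0,0,0,-1],
    [0.15,-0.25,-0.05,0,0,0,-1],
    [0.1,-0.55,-0.15,0,0,0,-1],
    [0.05,-0.85,-0.25,0,0,0,-1],
    [0,-0.98,-0.25,0,0,0,-1],
    [0,-0.98,-0.25,0,0,0,-1],
    [0,-0.98,-0.25,0,0,0,-1]
  ]
}}

```text
time_s: 19.2
eef_pos: [0.5322, -0.2101, 0.2565]
tcp_rot: [-1.144, 1.311, -1.297]
contact_force: [0.1, -0.1, 0.6]
width: 0.001
```

```bash
python3 look.py w6 t
```

```text
[ 0.5322 -0.2101  0.2565] [-1.1437  1.3108 -1.2965] 262.5805058929952
lever_pivot 0.73 [295.4, 0.0, 412.5, 79.2] [ 0.5659 -0.0873] 28.111577455271714 [0.004  0.0207]
tee_pivot 0.67 [368.1, 190.3, 487.0, 217.4] [ 0.6084 -0.1998] 174.41332624330985 [0.0038 0.024 ]
tee_pivot 0.27 [297.7, 1.3, 410.8, 82.3] [ 0.5655 -0.0876] 28.019463072374265 [0.0041 0.0208]
lp [429.6829 -28.6384]
tg [346.8558  42.1422]
tee [428.6199 200.0243]
teet [348.09  193.652]
[445. 190. 481. 189.] 36 174.1
[393. 255. 436. 250.] 43 179.6
[371. 208. 413. 208.] 42 172.7
[423. 166. 443. 185.] 27 132.0
[465. 245. 440. 247.] 25 178.9
[386. 252. 348. 256.] 38 178.3
[348. 179. 383. 180.] 35 170.8
[416. 195. 365. 196.] 51 174.3
[472. 195. 427. 193.] 45 169.4
[442. 206. 482. 203.] 40 176.8
```

Run:
```python
import cv2
i=cv2.imread("pics/w6.png"); cv2.imwrite("pics/w6c.png",cv2.resize(i[130:270,320:520],None,fx=4,fy=4,interpolation=cv2.INTER_CUBIC))
```

```text
(no output)
```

View pics/w6c.png

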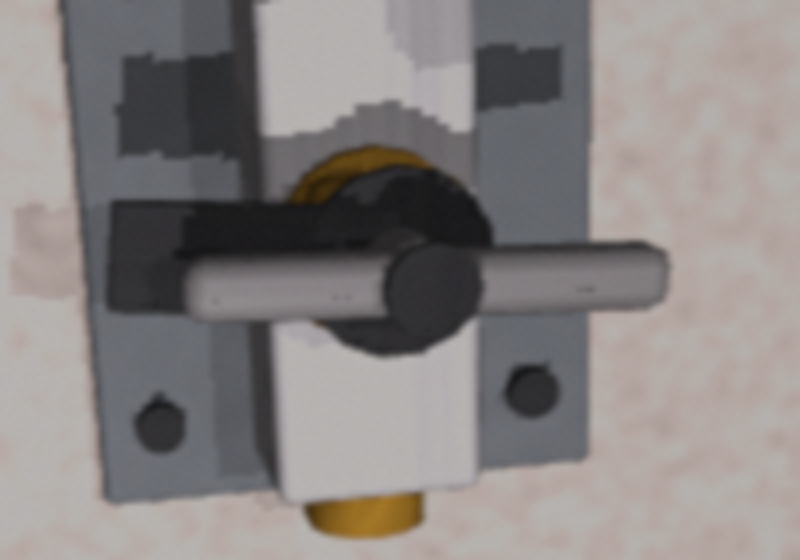

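Run:
```python
from h import *
d=np.load("pics/w6.npz"); C=cam("wrist",dict(tcp_rot=d["r"],eef_pos=d["p"]))
f=lambda x,y,z:px2w(C,(320+x/4,130+y/4),z)[:2]
an=lambda a,b:np.degrees(np.arctan2(*(b-a)[::-1]))%360
tt=f(108.5,255,.076); a,b=f(185,287,.1),f(668,276,.1)
print("tongue edge",an(f(320,206,.076),f(110,202,.076)),"bar",an(b,a),an(f(665,246,.1),f(200,262,.1)),an(f(660,304,.1),f(200,320,.1)),(a+b)/2,np.linalg.norm(a-b),"pivot->tongue",an((a+b)/2,tt),tt)
rows([arc((.6104,-.1996),.04,t,.017,-1) for t in(178,)],[262.4])
```

```text
tongue edge 171.63111401345589 bar 174.06480167733451 174.72857575570072 174.783971003391 [ 0.6089 -0.1997] 0.08594999998376256 pivot->tongue 172.21510091426927 [ 0.5542 -0.1922]
[0.006, 0.965, 0.264, 0.005, 0.002, -0.005, -1]
yaw now 262.5341950896668 [ 0.5316 -0.2104  0.2551] 19.35
```

Request:
{"api": "servo_tool", "payload": {
  "targets": [
    [0.13,0.1,0.27,0,0,0,-1],
    [0.13,0.1,0.27,0,0,0,-1],
    [0.13,0.4,0.27,0,0,0,-1],
    [0.13,0.7,0.27,0,0,0,-1],
    [0.13,0.9,0.27,0,0,0,-1],
    [0.13,0.965,0.27,0,0,0,-1],
    [0.13,0.965,0.27,0,0,0,-1]
  ]
}}

```text
time_s: 20.05
eef_pos: [0.567, -0.2331, 0.1078]
tcp_rot: [-1.145, 1.317, -1.291]
contact_force: [-0.2, 0.4, 0.3]
width: 0.001
```

Run:
```python
from h import *
rows([(.5694,-.218),(.5694,-.2122)],[262.4]*2)
```

```text
[-0.102, -0.013, 0.003, 0.007, 0.002, -0.006, -1]
[-0.14, -0.013, -0.002, 0.007, 0.002, -0.006, -1]
yaw now 262.54358826765446 [ 0.567  -0.2331  0.1078] 20.05
```

Request:
{"api": "servo_tool", "payload": {
  "targets": [
    [-0.05,-0.013,0,0.005,0,-0.005,-1],
    [-0.1,-0.013,0,0.005,0,-0.005,-1],
    [-0.13,-0.013,0,0.005,0,-0.005,-1],
    [-0.14,-0.013,0,0.005,0,-0.005,-1],
    [-0.14,-0.013,0,0.005,0,-0.005,-1],
    [-0.14,-0.013,0,0.005,0,-0.005,-1]
  ]
}}

```text
time_s: 20.65
eef_pos: [0.5698, -0.2123, 0.1103]
tcp_rot: [-1.146, 1.308, -1.301]
contact_force: [0.3, -0.7, 0.5]
width: -0.007
```

Request:
{"api": "servo_tool", "payload": {
  "targets": [
    [0.12,0,0,0,0,0,-1],
    [0.15,-0.25,-0.05,0,0,0,-1],
    [0.1,-0.55,-0.15,0,0,0,-1],
    [0.05,-0.85,-0.25,0,0,0,-1],
    [0,-0.98,-0.25,0,0,0,-1],
    [0,-0.98,-0.25,0,0,0,-1],
    [0,-0.98,-0.25,0,0,0,-1]
  ]
}}

```text
time_s: 21.35
eef_pos: [0.533, -0.208, 0.2574]
tcp_rot: [-1.146, 1.307, -1.302]
contact_force: [-0.0, 0.5, -1.1]
width: 0.003
```

```bash
python3 look.py w7 t
python3 - <<'E'
from h import *
t=arm.grab_frame("top"); s=arm.grab_frame("scene")[:,:,::-1]; C=cam("top")
for n,z in dict(carton=.13,tape=.048,tray=.035,cup=.085,jar=.085,pen=.01,flats=.05).items():
  for d in arm.cut_out(n,"top")[:1]:
    c,w,a=cv2.minAreaRect(cv2.findNonZero(d["region"].astype(np.uint8)));print(n,round(d["score"],2),px2w(C,c,z)[:2])
w=cv2.imread("pics/w7.png"); r=lambda a,f:cv2.resize(a,None,fx=f,fy=f,interpolation=cv2.INTER_CUBIC)
a=r(w[130:270,320:490],2.3); b=r(s[170:370,230:430],2); out=np.zeros((400,800,3),np.uint8); out[:a.shape[0],:a.shape[1]]=a; out[:,400:]=b; cv2.imwrite("pics/fin.png",out)
E
```

```text
[ 0.533  -0.208   0.2574] [-1.1458  1.3073 -1.3023] 262.530516201288
lever_pivot 0.83 [293.1, 0.0, 413.4, 84.7] [ 0.5665 -0.087 ] 28.393357209748615 [0.0042 0.0215]
tee_pivot 0.64 [365.8, 196.7, 483.9, 216.3] [ 0.6077 -0.1996] 171.96687555264802 [0.0037 0.0242]
lp [427.7551 -26.1909]
tg [345.2849  44.0326]
tee [426.8668 201.4458]
teet [346.7517 194.9213]
[393. 255. 434. 251.] 42 179.2
[369. 207. 414. 209.] 45 169.9
[464. 245. 438. 247.] 26 179.1
[346. 180. 383. 181.] 36 170.3
[415. 195. 364. 195.] 51 171.8
[470. 198. 432. 195.] 38 168.2
[440. 208. 479. 207.] 39 173.3
carton 0.64 [0.4609 0.1465]
tape 0.94 [0.416  0.0283]
tray 0.98 [ 0.4014 -0.1302]
cup 0.8 [0.7576 0.0481]
jar 0.81 [0.6032 0.2342]
pen 0.82 [ 0.7486 -0.1166]
flats 0.92 [ 0.6383 -0.3743]
```

View pics/fin.png

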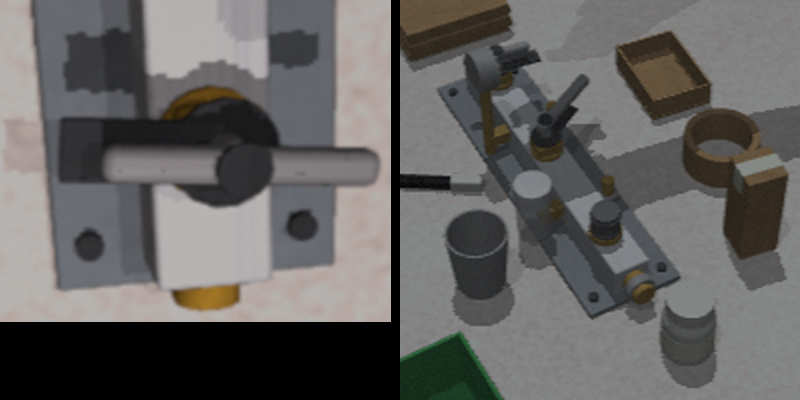

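```bash
python3 -c "
from workcell import arm
print(arm.get_obs()['contact_force']); print(arm.sign_off())"
```

```text
[ 0.19989022 -0.28427195  0.32401864]
the job is handed in; nothing more can be done
None
```

The job is handed in at about 22 s of the 64 s allowed. I did the steps in this order:

- **Carton:** lifted off the lever's swing and set upright at about (0.46, 0.15). It was still standing in the last picture.
- **Cap:** pressed down until it stopped. The push force rose from about 8 N to 33 N with the cap top at about 88 mm, which is the fully home height. I relied on that and did not measure the cap again afterwards.
- **Long lever:** turned in two pushes. Its edges read 29.7–30.7° against 30.0° for the tongue edge. An earlier hand-picked reading put the tongue at about 28.4°, so the true error could be 1–2°.
- **T-handle:** turned in two pushes. The bar reads 172.0° against 171.6–172.2° for the tongue, though single edge readings spread about ±2°.

**Loose things:** the last top view put the tape, tray, cup, jar and pen within about 2 mm of where they started. The flats read about 4 cm off in x. The arm was probably hiding part of them, since it never worked low near them, but I did not confirm that. I did not measure the two adapters again; the fingers always passed well above them.

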